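# Clamp a stencil frame in the hinge clamp of a printing board

## Robot

A 6-joint arm with a two-finger parallel gripper is mounted at the origin on the work surface. World frame = base frame: x ahead of the robot, y to its left, z up, the work surface at z = 0. Lengths are in m, angles in rad, forces in N, time in s.
With the tool pointing down it reaches from about 0.325 to 0.9 m from the base axis. Payload 3.5 kg.
Tool frame: the origin (TCP) lies midway between the tips of the shut fingers; the grasp point (between the pads) lies 19 mm behind it (env.pinch_z is the distance from the TCP to the grasp point, in m); z points along the fingers, y is the line along which they close (so a half turn about z gives the same grasp; the last joint's range is limited). The gripper opens to 85 mm and grips with 20 to 120 N. Pads are 22 mm wide; open, the fingers measure 114 mm over their backs; the gripper's body (76 mm by 85 mm) begins 54 mm behind the grasp point. The pads swing forward as they close: fully open they stand 13 mm farther back than shut.
Start: joints at [-1.257, 0.276, -0.026, 1.268, 0, 1.467], TCP at [0.253, -0.571, 0.231] pointing down, gripper open.
Joint ranges: [-3.12, 3.12], [-0.85, 1.88], [-1.08, 1.24], [-1.95, 2.15], [-1.57, 1.53], [-3.14, 3.14]. Speed limits (rad/s): [2.57, 2.57, 3.14, 3.14, 3.14, 3.14].

## Interface

Orientations are given as a unit quaternion [x, y, z, w].
In Python, from rig import env gives the robot as it stands. The module is installed in compiled form; this text tells all that it offers.
- The arm moves only by the tool play_rows, never from a script. Its argument "motion" is text: rows parted by semicolons, each of 4 numbers parted by spaces: the shift along the tool's x, y, z in cm, then the turn about the tool's z in degrees. A call has 1 to 20 rows; each row shifts and turns the commanded pose from where the row before left it, along the tool's axes as they then stand; what a row does not reach is not made up. A row lasts 1/8 s, in which the tool goes at most 62.5 mm and 10.7 degrees, less where a joint would pass 70% of its speed; a pose out of reach is approached as far as the arm can. A call is refused whole if a number of a shift passes 6.25 or a number of a turn 10.7, either way. A call with a gripper value outside its range is refused whole. "fingers" is the opening, from -1 (shut) to 1 (fully open), set as the call begins (left out, the last holds). The fingers move at their own pace and stop on an object; "squeeze" is the grip in N (left out, the last holds). Time passes only in rows, so rows that do not move let the fingers close. It gives the time, the measured TCP pose, the force, the opening and the grip force at its end, in the units of the state.
- env.observe(): the state, without advancing time (a new reading comes with each control period).
- env.capture(name): name is "scene" or "side" or "wrist"; returns a dict with "img" (384x512x3 uint8, red, green, blue), "z_map" (384x512 float32, m along the optical axis (not along the pixel's ray), 0 where there is no reading), "camera_matrix" (3x3 intrinsics, pixels), "rvec" (rotation vector, rad) and "tvec" (3), from world to camera coordinates, as OpenCV has them. Camera axes: x right, y down, z forward; pixel columns grow to the right and rows downward; lengths in m; the calibration is good to about 2 mm. The wrist camera is an equidistant fisheye: a pixel r from the principal point sees the ray r / f radians off the axis. A picture is of the moment at which its call begins.
- env.hand_in(): hands the job in; it is judged then, once.
Trained networks look in a picture, given as the dict that the camera call returned (one of the last four; its "shot" number tells which), for a name from the list of things; names that differ only in an ending like _2 or _b are one class to them, and where a whole thing is asked for, a point or a joint stands for the part that bears it (a point fixed in the world has none). Each returns a list of dicts, best first, with "score" (0 to 1); they miss things now and then, are a little off and sometimes report something else, mostly with a low value. They report only what shows in the picture. A call takes as long as a camera call.
- env.outline_of(picture, thing): "pixels" (384x512 bool, what is visible of it).
- env.mark_of(picture, thing): "position" ([x, y, z] in m, in world coordinates, good to about 4 mm: a listed point, or the origin of a listed thing).
The state is a dict: "time": time; "joints": joint angles; "qd": joint speeds; "effort": joint torques, N m; "tcp_pos": TCP position; "tool_rot": TCP orientation; "wrist_force": force on the tool from outside, world axes, zero at the start; "ft_torque": the same for the moment, N m; "width": finger opening in m; "finger_force": force on a finger pad.
Only numpy, scipy, OpenCV 4.12 (cv2) and the standard library are available. Lean on these libraries where they do the work, as an engineer would, in place of code of your own. Each camera call takes 0.05 s, during which the arm holds its last target. There are 200 camera calls.

## Task

Slide the wooden stencil frame over the printing board into the open jaw of the hinge clamp, square and centred, easing it in gently until its edge butts fully home against the stop. Then tighten the clamp's round knob clockwise until its torque limiter slips and clicks, stop at the first or second click, and let go. Leave the bottle, the brush pot and the paint jar where they stand.

Things in the scene. Friction and masses are not known exactly. Their poses are not given: they have to be found in the camera images.
- board: White laminate printing board, 380 x 320 x 18 mm, fixed on the table, with a steel and aluminium hinge clamp 120 mm wide across its far part. Origin: centre of the board's underside; x points level into the clamp (away from the robot), z up; the frame slides on the board's top at z = 18 mm. The whole clamp with its knob stands still: only knob, screw and pressure bar move.
- jaw_mouth (a point): Middle of the clamp's open mouth, 15 mm above the board's top; axes as the board's. The upper jaw plate (its upper face 42 mm above the board's top) reaches from here 58 mm along x. Beneath it a steel pressure bar, 16 x 90 mm, is driven down by the knob's screw, 2.2 mm per radian; it starts anywhere from 2 to 7 mm above the top of an inserted frame. The stop is 33 mm beyond the mouth.
- stop (a point): Middle of the clamp's upright stop face (120 mm wide), 10 mm above the board's top; axes as the board's (x into the clamp).
- knob_grip (a point): On the upright axis of the clamp's round black fluted knob (40 mm across, 26 mm tall), 11 mm below its top, 27 mm above the jaw plate; axes as the board's. Stays put as the knob turns; grip at any yaw. Clockwise from above tightens: about 0.4 N m running free; once the pressure bar bites, rising over 0.3 to 1 rad until the clutch slips near 0.6 N m. Let go, it stays tight.
- knob_top (a point): Centre of the knob's top, where the end of its screw shows. The clutch clicks every 0.26 rad (24 a turn) of slip: torque peaks near 0.6 N m as the knob leaves a notch, falls to about 0.35 half-way; let go there, it springs to the nearer notch. White marks on the knob's skirt and on the screw's collar below it, 20 mm from the axis, start in line; one click parts them 5 mm, two 10 mm.
- frame: Loose wooden frame 180 (x) x 240 (y) x 20 mm tall round a thin metal stencil sheet near its underside (top of the sheet 3 mm above the board), 0.35 to 0.6 kg; its rails are 22 mm wide. Lies flat on the board, 25 to 50 mm short of the stop, a little askew. Origin: centre of its underside; x points to the edge that goes into the clamp, z up. The rail nearest the robot is centred at x = -79 mm.
- frame_edge (a point): Middle of the outer face of the frame's far rail, the face that must meet the stop, 10 mm above the frame's underside; axes as the frame's.
- squeeze_bottle: Green tapering squeeze bottle, 62 mm wide at the foot, 166 mm tall, standing left of the board. Origin: centre of its underside.
- brush_pot: Steel pot 84 mm wide, 100 mm tall (brushes up to 180 mm), standing right of the board. Origin: centre of its underside.
- paint_jar: Small red paint jar with a white lid, 42 mm wide, 52 mm tall, standing on the board's far left corner beside the clamp. Origin: centre of its underside.

How it is judged:
On the way, in this order (a step that is already met when the one before it is completed fails the run):
1. the frame is butted home against the stop, square and centred (x of frame_edge in the frame of stop above -0.0025 m and y of frame_edge in the frame of stop between -0.015 and 0.015 m and angle between the x axis of frame and the x axis of board, either way round below 0.03 rad), for 0.2 s.
2. with the frame clamped, the knob's clutch has slipped past its first click (its mark stands over 3 mm from the screw's) (horizontal distance between knob_mark and screw_mark above 0.003 m and contact force between board and frame above 60 N), for 0.1 s.
At the end, for the whole second after the job is handed in: The frame's edge is within 2.5 mm of the stop, within 15 mm of its middle and square to within 0.03 rad; the clamp squeezes it (board-frame contact over 60 N); the clutch has slipped one or two clicks, no third (marks 3 to 12.2 mm apart); frame at rest, knob let go (all of step 1 and all of step 2 and horizontal distance between knob_mark and screw_mark below 0.0122 m and linear speed of frame below 0.01 m/s); the robot touches nothing.
It fails at once if the knob is ratcheted on into a third click (its mark over 12 mm from the screw's) (horizontal distance between knob_mark and screw_mark above 0.0122 m).
It fails at once if the frame is rammed against the stop with more than 35 N (contact force between clamp_stop and frame above 35 N).
It fails at once if a bystander is shifted more than 20 mm (distance of any of squeeze_bottle, brush_pot, paint_jar from where it was at the start of the episode above 0.02 m).
It also fails if it takes over 70 s, if anything falls off the work surface, if the arm or the gripper's body presses on something with over 40 N, if the wrist force passes 120 N, or if a joint passes its speed limit or range.

## Working session

There is one attempt and no reset: what is moved stays moved. The work goes in short steps, Python scripts to look and compute and a tool call to move; the robot and the scene stay as the last step left them, time stands still between calls to the robot, and variables do not carry over. Pictures are saved under pics/ and viewed, at most 10 in all, crops included, and the job is handed in when it is done.

Besides the shell and the picture viewer there is one more tool, called as name(argument=value, ...) on one line, values as JSON. play_rows: Moves the arm, as the interface text tells. Its arguments: {"type":"object","properties":{"motion":{"type":"string"},"fingers":{"type":"number"},"squeeze":{"type":"number"}},"required":["motion"]}

```bash
mkdir -p pics; cat > h.py <<'E'
import numpy as np, cv2
from rig import env
from scipy.spatial.transform import Rotation as R
def save(p,n): cv2.imwrite(f'pics/{n}.png',p['img'][:,:,::-1])
def world(p,mask):
    v,u=np.nonzero(mask&(p['z_map']>0)); z=p['z_map'][v,u]; K=p['camera_matrix']
    c=np.c_[(u-K[0,2])/K[0,0]*z,(v-K[1,2])/K[1,1]*z,z]
    M=cv2.Rodrigues(np.array(p['rvec'],float))[0]
    return (c-np.ravel(p['tvec']))@M
E
python3 - <<'E'
from h import *
np.set_printoptions(precision=4,suppress=True)
s=env.observe();print(s['time'],s['tcp_pos'],s['tool_rot'],s['width'],env.pinch_z)
ims=[]
for n in('scene','side'):
    p=env.capture(n);ims.append(p['img'])
    for t in('board','jaw_mouth','stop','knob_grip','knob_top','frame','frame_edge','squeeze_bottle','brush_pot','paint_jar'):
        r=env.mark_of(p,t)
        print(n,t,[(np.array(q['position']),round(q['score'],2)) for q in r[:2]])
    r=env.outline_of(p,'frame')
    if r:
        w=world(p,r[0]['pixels']);print(n,'frame pts',len(w),np.percentile(w[:,2],[5,25,50,75,95]))
        t=w[(w[:,2]>.031)&(w[:,2]<.046)]
        if len(t)>50: print(cv2.minAreaRect(t[:,:2].astype(np.float32)*1000))
cv2.imwrite('pics/a.png',cv2.resize(np.hstack(ims)[:,:,::-1],(800,300)))
cv2.imwrite('pics/a0.png',ims[0][:,:,::-1])
E
```

```text
0.0 [ 0.2528 -0.5708  0.2301] [ 0.9784  0.2069 -0.0001 -0.0011] 0.0851642595603764 0.0187
scene board [(array([0.6709, 0.0354, 0.0304]), 0.52)]
scene jaw_mouth [(array([0.6386, 0.0352, 0.0305]), 0.88)]
scene stop []
scene knob_grip [(array([0.659 , 0.0372, 0.0877]), 0.65)]
scene knob_top [(array([0.6582, 0.0375, 0.0933]), 0.97)]
scene frame [(array([0.5437, 0.0251, 0.0145]), 0.86)]
scene frame_edge [(array([0.6265, 0.0332, 0.0292]), 0.62)]
scene squeeze_bottle [(array([0.4699, 0.4058, 0.0022]), 0.58), (array([0.6379, 0.0331, 0.0314]), 0.28)]
scene brush_pot [(array([ 0.5669, -0.4553,  0.002 ]), 0.97)]
scene paint_jar [(array([0.7114, 0.154 , 0.0212]), 0.66)]
scene frame pts 3057 [0.016  0.0188 0.0221 0.035  0.0381]
((540.7657470703125, 20.92609405517578), (184.4204864501953, 247.7345733642578), 5.041489601135254)
side board []
side jaw_mouth [(array([0.6342, 0.0338, 0.0291]), 0.56)]
side stop [(array([0.6729, 0.0369, 0.0288]), 0.65)]
side knob_grip [(array([0.6632, 0.0352, 0.0853]), 0.58)]
side knob_top [(array([0.6575, 0.036 , 0.1009]), 0.74), (array([ 0.5682, -0.4546,  0.0012]), 0.37)]
side frame [(array([0.5346, 0.0257, 0.023 ]), 0.96)]
side frame_edge [(array([0.6323, 0.0285, 0.029 ]), 0.67)]
side squeeze_bottle [(array([0.4702, 0.4007, 0.0025]), 0.72), (array([0.631 , 0.0282, 0.0311]), 0.69)]
side brush_pot [(array([ 0.5659, -0.454 ,  0.0017]), 0.61)]
side paint_jar [(array([0.7148, 0.1512, 0.019 ]), 0.79)]
side frame pts 2947 [0.0175 0.0198 0.0227 0.0365 0.0395]
((541.8352661132812, 25.8212890625), (181.2283172607422, 244.721435546875), 5.256879806518555)
```

View pics/a.png

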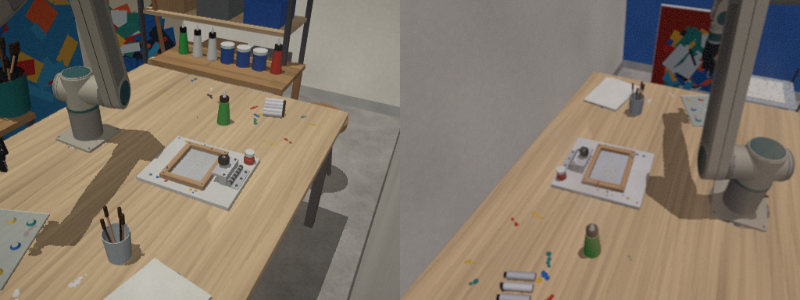

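```bash
python3 - <<'E'
from h import *
np.set_printoptions(precision=4,suppress=True)
# board yaw & frame yaw by fitting
for n in('scene','side'):
    p=env.capture(n)
    w=world(p,np.ones((384,512),bool))
    b=w[(abs(w[:,2]-.018)<.004)&(w[:,0]>.35)&(w[:,0]<.95)&(abs(w[:,1]-.03)<.25)]
    print(n,'board',cv2.minAreaRect(b[:,:2].astype(np.float32)*1000))
    # far & side edges via percentile extent over angles
    best=None
    for a in np.radians(np.arange(-12,12,.5)):
        q=b[:,:2]@np.array([[np.cos(a),-np.sin(a)],[np.sin(a),np.cos(a)]])
        e=np.percentile(q,[.5,99.5],axis=0);A=np.prod(e[1]-e[0])
        if best is None or A<best[0]:best=(A,np.degrees(a),e)
    print(best)
    r=env.outline_of(p,'frame')[0]['pixels']
    t=world(p,r);t=t[(t[:,2]>.031)&(t[:,2]<.046)]
    best=None
    for a in np.radians(np.arange(-12,12,.5)):
        q=t[:,:2]@np.array([[np.cos(a),-np.sin(a)],[np.sin(a),np.cos(a)]])
        e=np.percentile(q,[.5,99.5],axis=0);A=np.prod(e[1]-e[0])
        if best is None or A<best[0]:best=(A,np.degrees(a),e)
    print('frame',best)
    j=w[(abs(w[:,2]-.060)<.006)&(abs(w[:,0]-.66)<.08)&(abs(w[:,1]-.035)<.09)]
    print('jaw',len(j),cv2.minAreaRect(j[:,:2].astype(np.float32)*1000))
E
```

```text
scene board ((560.0811767578125, 24.265350341796875), (380.5101318359375, 326.2654113769531), 3.31585431098938)
(np.float64(0.11961485266099847), np.float64(3.0000000000000004), array([[ 0.3734, -0.164 ],
       [ 0.7496,  0.154 ]]))
frame (np.float64(0.04373099568240503), np.float64(5.5), array([[ 0.4504, -0.1543],
       [ 0.6306,  0.0884]]))
jaw 391 ((665.7373046875, 32.36204528808594), (60.26730728149414, 123.57646179199219), 2.7092840671539307)
side board ((560.2060546875, 32.22119140625), (379.98651123046875, 324.486328125), 3.5013387203216553)
(np.float64(0.11935897586311524), np.float64(3.5), array([[ 0.3724, -0.1604],
       [ 0.748 ,  0.1574]]))
frame (np.float64(0.04345147047079103), np.float64(5.0), array([[ 0.4524, -0.1427],
       [ 0.6317,  0.0997]]))
jaw 298 ((666.3011474609375, 36.187191009521484), (59.480587005615234, 125.91307067871094), 3.512437343597412)
```

The picture shows the frame on the board at about (185,165) in the left view, and the clamp with its black knob at (224,165). The jar is behind it, with the bottle at (223,110) and the pot at (117,240), both well clear. The board is yawed about 3.2° and the frame about 5.2°, with the gap to the stop about 39 mm.

play_rows(motion="2.69 -2.82 0.5 0;2.69 -2.82 0.5 0;2.69 -2.82 0.5 0;2.69 -2.82 0.5 0;2.69 -2.82 0.5 0;2.69 -2.82 0.5 0;2.69 -2.82 0.5 0;2.69 -2.82 0.5 0;2.69 -2.82 0.5 0;2.69 -2.82 0.5 0;2.69 -2.82 0.5 0;2.69 -2.82 0.5 0;2.69 -2.82 0.5 0;2.69 -2.82 0.5 0;2.69 -2.82 0.5 0;2.69 -2.82 0.5 0", fingers=0.3)

```text
time: 3.4
tcp_pos: [0.4644, 0.0166, 0.1514]
tool_rot: [0.978, 0.207, 0.0, 0.0]
wrist_force: [0.2, -0.4, 1.2]
width: 0.0557
finger_force: 0.0
```

play_rows(motion="0 0 0 -10.2;0 0 0 -10.2;0 0 0 -10.2;0 0 0 -10.2;0 0 0 -10.2;0 0 0 -10.2;0 0 0 -10.2;0 0 0 0")

```text
time: 4.4
tcp_pos: [0.464, 0.0153, 0.1515]
tool_rot: [0.675, 0.738, 0.0, 0.0]
wrist_force: [0.2, 0.8, 0.5]
width: 0.0558
finger_force: 0.0
```

```bash
cat > st.py <<'E'
from h import *
np.set_printoptions(precision=4,suppress=True)
def st():
    s=env.observe();M=R.from_quat(s['tool_rot']).as_matrix()
    print('t',round(s['time'],2),'tcp',np.array(s['tcp_pos']),'yawx',np.degrees(np.arctan2(M[1,0],M[0,0])).round(2),'z',M[:,2],'F',np.array(s['wrist_force']),'T',np.array(s['ft_torque']),'w',round(s['width'],4),'ff',s['finger_force'],'j6',round(s['joints'][5],3))
    return s,M
if __name__=='__main__': st()
E
python3 - <<'E'
from st import *
s,M=st()
d=np.array([.4628,.0163,.026])-s['tcp_pos'];print('tool delta cm',M.T@d*100)
p=env.capture('wrist');save(p,'w1')
for t in('frame','frame_edge','knob_top','jaw_mouth'):
    r=env.mark_of(p,t);print(t,[(np.array(q['position']),q['score']) for q in r[:1]])
E
```

```text
t 4.4 tcp [0.464  0.0153 0.1515] yawx 95.16 z [ 0.0003 -0.     -1.    ] F [0.2051 0.8446 0.4742] T [-0.0061 -0.0243  0.016 ] w 0.0558 ff 0.0 j6 1.374
tool delta cm [ 0.1108 -0.1153 12.5451]
frame [(array([0.5412, 0.0242, 0.0176]), 0.88)]
frame_edge [(array([0.629 , 0.032 , 0.0256]), 0.79)]
knob_top [(array([0.6611, 0.0346, 0.0955]), 0.96)]
jaw_mouth [(array([0.633 , 0.0348, 0.0311]), 0.8)]
```

View pics/w1.png

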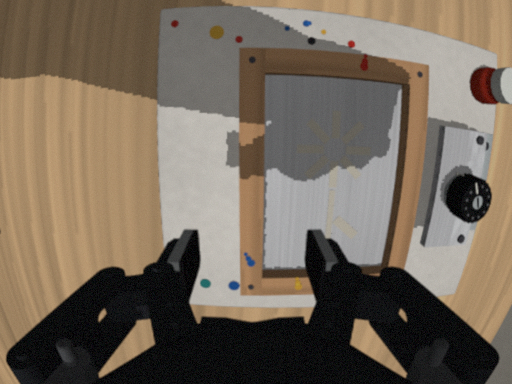

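The wrist view shows the near rail at column 252, midway between the fingers (columns 197 and 310). The clamp is at about (460,190). I'll go down and grip.

play_rows(motion="0.1 -0.1 2 0;0 0 2.5 0;0 0 2.5 0;0 0 2 0;0 0 1.5 0;0 0 1 0;0 0 0.7 0;0 0 0.3 0;0 0 0 0")

```text
time: 5.78
tcp_pos: [0.463, 0.0162, 0.0265]
tool_rot: [0.674, 0.739, 0.0, 0.0]
wrist_force: [0.2, 0.6, -0.2]
width: 0.0553
finger_force: 0.0
```

play_rows(motion="0 0 0 0;0 0 0 0;0 0 0 0;0 0 0 0", fingers=-0.7, squeeze=25)

```text
time: 6.28
tcp_pos: [0.4631, 0.0161, 0.0268]
tool_rot: [0.674, 0.739, 0.0, 0.0]
wrist_force: [-1.3, 0.3, 4.5]
width: 0.0214
finger_force: 25.7
```

```bash
python3 st.py
```

```text
t 6.28 tcp [0.4631 0.0161 0.0268] yawx 95.26 z [ 0.0006 -0.0002 -1.    ] F [-1.2565  0.2958  4.4509] T [ 0.0284  0.3073 -0.0778] w 0.0214 ff 25.658875107765198 j6 1.374
```

play_rows(motion="0.1 0.1 0 0.4;0.1 0.2 0 0.4;0.1 0.3 0 0.4;0.1 0.3 0 0.4;0.1 0.3 0 0.4;0.1 0.3 0 0;0 0.3 0 0;0 0.3 0 0;0 0.3 0 0;0 0.3 0 0;0 0.2 0 0;0 0.1 0 0;0 0 0 0")

```text
time: 7.9
tcp_pos: [0.4865, 0.0239, 0.0267]
tool_rot: [0.687, 0.727, -0.004, -0.004]
wrist_force: [-14.0, -0.8, 21.6]
width: 0.0212
finger_force: 27.6
```

```bash
python3 - <<'E'
from st import *
st()
for n in('scene','side'):
    p=env.capture(n)
    r=env.outline_of(p,'frame')[0]['pixels']
    w=world(p,np.ones((384,512),bool));t=world(p,r);t=t[(t[:,2]>.031)&(t[:,2]<.046)]
    b=w[(abs(w[:,2]-.018)<.004)&(w[:,0]>.35)&(w[:,0]<.95)&(abs(w[:,1]-.03)<.25)]
    j=w[(abs(w[:,2]-.060)<.006)&(abs(w[:,0]-.66)<.08)&(abs(w[:,1]-.035)<.09)]
    for k,q in(('frame',t),('board',b),('jaw',j)): print(n,k,cv2.minAreaRect(q[:,:2].astype(np.float32)*1000))
p=env.capture('wrist');save(p,'w2')
E
```

```text
t 7.9 tcp [0.4865 0.0239 0.0267] yawx 93.28 z [-0.011  -0.0012 -0.9999] F [-13.9559  -0.8118  21.623 ] T [-0.257   2.916  -0.1317] w 0.0212 ff 27.58078247308731 j6 1.431
scene frame ((563.5218505859375, 25.689613342285156), (185.0782928466797, 246.4512176513672), 2.789433717727661)
scene board ((560.4502563476562, 24.423980712890625), (382.3870544433594, 324.50933837890625), 3.2103238105773926)
scene jaw ((665.0473022460938, 32.706993103027344), (60.98080062866211, 127.23968505859375), 2.563230037689209)Traceback (most recent call last):
  File "<stdin>", line 5, in <module>
IndexError: list index out of range
```

```bash
python3 - <<'E'
from st import *
p=env.capture('wrist');q=env.capture('scene')
c=cv2.resize(q['img'][150:270,170:340],(512,361))
cv2.imwrite('pics/w2.png',np.vstack([p['img'][:230],c])[:,:,::-1]); st()
E
```

```text
t 8.2 tcp [0.4865 0.0239 0.0267] yawx 93.28 z [-0.0109 -0.0012 -0.9999] F [-14.2228  -1.2684  22.2513] T [-0.225   2.9431 -0.0317] w 0.0212 ff 27.565983831882477 j6 1.431
```

View pics/w2.png

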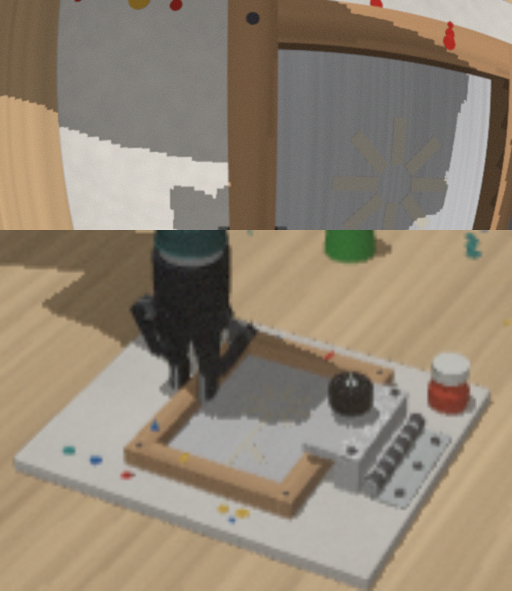

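The frame is partly under the jaw (scene crop, about (330,460)). The hand presses down with 22 N, so the 14 N drag is probably friction. I'll raise the hand slightly and watch the force.

play_rows(motion="0 0 -0.1 0;0 0 0 0")

```text
time: 8.45
tcp_pos: [0.4912, 0.0242, 0.0268]
tool_rot: [0.687, 0.727, -0.001, -0.001]
wrist_force: [-1.7, -0.5, 0.3]
width: 0.021
finger_force: 25.2
```

play_rows(motion="0 0 -0.1 0;0 0 0 0")

```text
time: 8.7
tcp_pos: [0.4922, 0.0242, 0.0278]
tool_rot: [0.687, 0.727, -0.0, -0.0]
wrist_force: [-0.3, 0.1, -3.3]
width: 0.0215
finger_force: 24.7
```

play_rows(motion="0 0.2 0 0;0 0.2 0 0;0 0.1 0 0;0 0 0 0")

```text
time: 9.2
tcp_pos: [0.4975, 0.0244, 0.0283]
tool_rot: [0.687, 0.727, 0.0, 0.0]
wrist_force: [-0.1, -0.6, -4.6]
width: 0.021
finger_force: 24.7
```

play_rows(motion="0 0.1 0 0;0 0.1 0 0;0 0 0 0")

```text
time: 9.57
tcp_pos: [0.4995, 0.0245, 0.0284]
tool_rot: [0.687, 0.727, 0.0, 0.0]
wrist_force: [0.1, 0.9, -3.6]
width: 0.021
finger_force: 24.7
```

play_rows(motion="0 0.1 0 0;0 0 0 0")

```text
time: 9.82
tcp_pos: [0.5004, 0.0246, 0.0283]
tool_rot: [0.687, 0.727, 0.0, 0.0]
wrist_force: [0.1, -0.6, -4.2]
width: 0.0216
finger_force: 24.7
```

play_rows(motion="0 0.1 0 0;0 0 0 0")

```text
time: 10.07
tcp_pos: [0.5006, 0.0246, 0.0281]
tool_rot: [0.687, 0.727, -0.001, -0.0]
wrist_force: [-2.7, -0.3, -3.7]
width: 0.0216
finger_force: 24.7
```

play_rows(motion="0 0.1 0 0;0 0 0 0")

```text
time: 10.32
tcp_pos: [0.5007, 0.0245, 0.0278]
tool_rot: [0.687, 0.727, -0.001, -0.001]
wrist_force: [-4.1, -1.8, -2.9]
width: 0.0212
finger_force: 24.8
```

It has met the stop. I'll press a little more to seat it, then lower the hand to take off the slight lift.

play_rows(motion="0 0.1 0.05 0;0 0.1 0 0;0 0 0 0")

```text
time: 10.7
tcp_pos: [0.5007, 0.0245, 0.027]
tool_rot: [0.687, 0.727, -0.003, -0.002]
wrist_force: [-9.2, -2.6, 1.0]
width: 0.0216
finger_force: 25.2
```

```bash
python3 - <<'E'
from st import *
st()
p=env.capture('scene')
o=env.outline_of(p,'frame')
w=world(p,np.ones((384,512),bool))
t=world(p,o[0]['pixels']);t=t[(t[:,2]>.031)&(t[:,2]<.046)]
b=w[(abs(w[:,2]-.018)<.004)&(w[:,0]>.35)&(w[:,0]<.95)&(abs(w[:,1]-.03)<.25)]
for k,q in(('frame',t),('board',b)): print(k,cv2.minAreaRect(q[:,:2].astype(np.float32)*1000))
q=env.capture('side')
for x in(p,q):
    for n in('knob_top','knob_grip'):print(n,[(np.array(a['position']),a['score']) for a in env.mark_of(x,n)[:1]])
E
```

```text
t 10.7 tcp [0.5007 0.0245 0.027 ] yawx 93.27 z [-0.0066 -0.0011 -1.    ] F [-9.2208 -2.5539  0.9519] T [-0.5132  1.6859  0.0308] w 0.0216 ff 25.213323533535004 j6 1.435
frame ((578.6181640625, 26.498207092285156), (184.6319580078125, 248.74697875976562), 3.3736562728881836)
board ((560.2103271484375, 24.9735107421875), (380.3288269042969, 325.6920471191406), 3.373201608657837)
knob_top [(array([0.6586, 0.0332, 0.0936]), 0.96)]
knob_grip [(array([0.6588, 0.0354, 0.0882]), 0.95)]
knob_top [(array([0.5782, 0.0316, 0.0211]), 0.38)]
knob_grip [(array([0.6617, 0.0364, 0.0884]), 0.67)]
```

play_rows(motion="0 0 0 0;0 0 0 0;0 0 0 0;0 0 -1 0;0 0 -3 0;0 0 -4 0;0 0 -4 0;0 0 -2 0;0 1 0 0;0.1 3 0 0;0.1 3 0 0;0 3 0 0;0 3 0 0;0 2 0 0;0 1 0 0;0 0 0 0", fingers=0.6)

```text
time: 13.05
tcp_pos: [0.6639, 0.036, 0.1667]
tool_rot: [0.687, 0.727, -0.001, -0.001]
wrist_force: [-0.1, 0.8, 0.2]
width: 0.0684
finger_force: 0.0
```

play_rows(motion="0 0 0 -10.6;0 0 0 -10.6;0 0 0 -10.6;0 0 0 -10.6;0 0 0 -10.6;0 0 0 -10.6;0 0 0 -10.6;0 0 0 -10.6;0 0 0 -10.6;0 0 0 -10.6;0 0 0 -10.6;0 0 0 -10.6;0 0 0 -10.6;0 0 0 -10.6;0 0 0 -10.6;0 0 0 -10.6;0 0 0 -10.6;0 0 0 -10.6;0 0 0 -10.6;0 0 0 -10.6")

```text
time: 15.55
tcp_pos: [0.6626, 0.036, 0.1676]
tool_rot: [0.89, -0.457, -0.001, 0.0]
wrist_force: [-0.2, -0.5, -0.4]
width: 0.0683
finger_force: 0.0
```

```bash
python3 - <<'E'
from st import *
s,M=st()
p=env.capture('wrist');cv2.imwrite('pics/w3.png',p['img'][:,:,::-1])
for n in('knob_top','knob_grip'):
    for a in env.mark_of(p,n)[:1]:print(n,np.array(a['position']),a['score'])
# knob disc from depth with fisheye
o=env.outline_of(p,'knob_top')
if o:
    v,u=np.nonzero(o[0]['pixels']&(p['z_map']>0));K=p['camera_matrix'];z=p['z_map'][v,u]
    a=np.c_[(u-K[0,2])/K[0,0],(v-K[1,2])/K[1,1]];r=np.linalg.norm(a,axis=1)+1e-9
    c=np.c_[a/r[:,None]*(np.tan(r)*z)[:,None],z]
    w=(c-np.ravel(p['tvec']))@cv2.Rodrigues(np.array(p['rvec'],float))[0]
    print(np.percentile(w[:,2],[5,50,95]))
    t=w[(w[:,2]>.088)&(w[:,2]<.108)]
    print(len(t),cv2.minEnclosingCircle(t[:,:2].astype(np.float32)*1000), t.mean(0))
q=env.capture('scene');f=env.mark_of(q,'frame');print('frame',f[0] if f else None)
E
```

```text
t 15.55 tcp [0.6626 0.036  0.1676] yawx -54.37 z [-0.0013  0.     -1.    ] F [-0.2047 -0.4849 -0.4217] T [ 0.0331 -0.0059 -0.0116] w 0.0683 ff 0.0 j6 -2.236
knob_top [0.6586 0.0315 0.0963] 0.74
knob_grip [0.6615 0.0342 0.0905] 0.94
[0.0175 0.0191 0.0972]
2203 ((658.2528686523438, 34.491859436035156), 21.006187438964844) [0.6596 0.033  0.098 ]
frame {'position': [0.5814, 0.0288, 0.0172], 'score': 0.56}
```

View pics/w3.png

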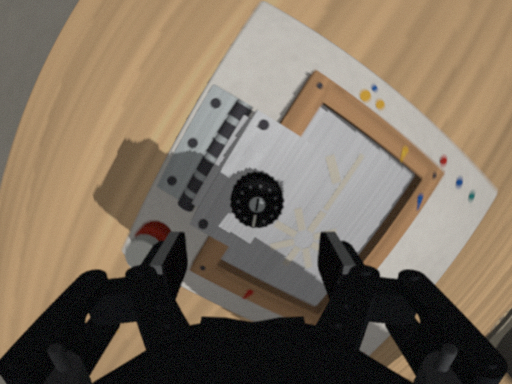

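The knob is centred at pixel (257,200), just between the fingers. The frame sits under the jaw and the jar is clear. I'll go down and grip.

play_rows(motion="0 0.3 1 0;0 0 2 0;0 0 2 0;0 0 2 0;0 0 1.5 0;0 0 1 0;0 0 0.5 0;0 0 0 0")

```text
time: 16.85
tcp_pos: [0.6616, 0.0342, 0.0678]
tool_rot: [0.888, -0.46, 0.0, 0.0]
wrist_force: [0.4, -0.2, -0.1]
width: 0.0684
finger_force: 0.0
```

play_rows(motion="0 0 0 0;0 0 0 0;0 0 0 0;0 0 0 0", fingers=-0.6, squeeze=80)

```text
time: 17.35
tcp_pos: [0.6605, 0.0331, 0.0691]
tool_rot: [0.888, -0.46, -0.0, 0.002]
wrist_force: [-4.8, -3.4, 6.3]
width: 0.0382
finger_force: 80.0
```

```bash
python3 st.py
```

```text
t 17.35 tcp [0.6605 0.0331 0.0691] yawx -54.75 z [-0.0015 -0.0027 -1.    ] F [-4.8271 -3.4384  6.3249] T [-0.5989  0.9096  0.0862] w 0.0382 ff 79.9580705165863 j6 -2.233
```

play_rows(motion="0 0.15 -0.05 2;0 0 0 8;0 0 0 8;0 0 0 8;0 0 0 8;0 0 0 8;0 0 0 0")

```text
time: 18.23
tcp_pos: [0.6582, 0.0325, 0.0691]
tool_rot: [-0.663, 0.749, 0.0, -0.002]
wrist_force: [-6.5, -2.2, 7.7]
width: 0.0386
finger_force: 80.7
```

```bash
python3 st.py
```

```text
t 18.23 tcp [0.6582 0.0325 0.0691] yawx -96.92 z [-0.0036 -0.0019 -1.    ] F [-6.5096 -2.1919  7.7181] T [-0.5254  1.3523 -0.4111] w 0.0386 ff 80.66455364227295 j6 -1.498
```

play_rows(motion="0 0 0 8;0 0 0 8;0 0 0 0")

```text
time: 18.6
tcp_pos: [0.6574, 0.0327, 0.0691]
tool_rot: [-0.553, 0.833, 0.001, -0.003]
wrist_force: [-8.2, -2.4, 9.3]
width: 0.0378
finger_force: 80.8
```

```bash
python3 st.py
```

```text
t 18.6 tcp [0.6574 0.0327 0.0691] yawx -112.91 z [-0.0053 -0.0015 -1.    ] F [-8.1641 -2.3659  9.3311] T [-0.4426  1.7449 -0.3627] w 0.0378 ff 80.8309543132782 j6 -1.218
```

play_rows(motion="0 0 0 8;0 0 0 8;0 0 0 0")

```text
time: 18.98
tcp_pos: [0.6566, 0.0332, 0.069]
tool_rot: [-0.431, 0.902, 0.001, -0.003]
wrist_force: [-9.8, -1.3, 10.5]
width: 0.0379
finger_force: 81.0
```

```bash
python3 st.py
```

```text
t 18.98 tcp [0.6566 0.0332 0.069 ] yawx -128.9 z [-0.0068 -0.0006 -1.    ] F [-9.7568 -1.2969 10.5451] T [-0.2453  2.0226 -0.3708] w 0.0379 ff 80.97773909568787 j6 -0.939
```

play_rows(motion="0 0 0 8;0 0 0 8;0 0 0 0")

```text
time: 19.35
tcp_pos: [0.656, 0.0338, 0.069]
tool_rot: [-0.302, 0.953, 0.002, -0.004]
wrist_force: [-11.4, -0.7, 11.3]
width: 0.0379
finger_force: 81.1
```

```bash
python3 st.py
```

```text
t 19.35 tcp [0.656  0.0338 0.069 ] yawx -144.87 z [-0.0078  0.0007 -1.    ] F [-11.4155  -0.7323  11.2864] T [ 0.0503  2.2854 -0.352 ] w 0.0379 ff 81.09317064285278 j6 -0.66
```

play_rows(motion="0.12 0.09 -0.05 8;0.12 0.09 -0.05 8;0 0 0 0")

```text
time: 19.73
tcp_pos: [0.6555, 0.0346, 0.0691]
tool_rot: [-0.167, 0.986, 0.001, -0.001]
wrist_force: [-6.1, 2.2, 3.2]
width: 0.0383
finger_force: 80.5
```

```bash
python3 st.py
```

```text
t 19.73 tcp [0.6555 0.0346 0.0691] yawx -160.72 z [-0.0031  0.0019 -1.    ] F [-6.1368  2.1866  3.2272] T [ 0.4656  1.1338 -0.3524] w 0.0383 ff 80.47213196754456 j6 -0.383
```

play_rows(motion="0 0 0 8;0 0 0 8;0 0 0 0")

```text
time: 20.1
tcp_pos: [0.6553, 0.0354, 0.0691]
tool_rot: [-0.029, 1.0, 0.002, -0.002]
wrist_force: [-6.3, 5.2, 3.6]
width: 0.0381
finger_force: 80.6
```

```bash
python3 st.py
```

```text
t 20.1 tcp [0.6553 0.0354 0.0691] yawx -176.66 z [-0.0037  0.0038 -1.    ] F [-6.2677  5.2115  3.5929] T [ 0.8934  1.2335 -0.3133] w 0.0381 ff 80.58614373207092 j6 -0.104
```

play_rows(motion="0 0 0 8;0 0 0 8;0 0 0 0")

```text
time: 20.48
tcp_pos: [0.6554, 0.0363, 0.0691]
tool_rot: [0.11, 0.994, 0.003, -0.002]
wrist_force: [-6.1, 6.3, 3.2]
width: 0.038
finger_force: 80.6
```

```bash
python3 st.py
```

```text
t 20.48 tcp [0.6554 0.0363 0.0691] yawx 167.39 z [-0.0035  0.0055 -1.    ] F [-6.1005  6.2931  3.2039] T [ 1.241   1.1379 -0.2778] w 0.038 ff 80.57523608207703 j6 0.175
```

play_rows(motion="0 0 0 8;0 0 0 8;0 0 0 0")

```text
time: 20.85
tcp_pos: [0.6557, 0.0372, 0.0691]
tool_rot: [0.247, 0.969, 0.003, -0.002]
wrist_force: [-5.3, 8.3, 3.0]
width: 0.038
finger_force: 80.5
```

```bash
python3 st.py
```

```text
t 20.85 tcp [0.6557 0.0372 0.0691] yawx 151.43 z [-0.0029  0.0072 -1.    ] F [-5.3127  8.2556  2.9847] T [ 1.6383  1.0096 -0.1763] w 0.038 ff 80.51387071609497 j6 0.454
```

```bash
python3 - <<'E'
from st import *
p=env.capture('wrist');q=env.capture('scene');r=env.capture('side')
def c(x,b,s): return cv2.resize(x['img'][b[0]:b[1],b[2]:b[3]],s,interpolation=cv2.INTER_CUBIC)
for x in(q,r):
    K=x['camera_matrix'];M=cv2.Rodrigues(np.array(x['rvec'],float))[0]
    P=K@(M@np.array([.6593,.036,.085])+np.ravel(x['tvec']));u,v=(P[:2]/P[2]).astype(int);print(u,v);x['uv']=(v-25,v+25,u-33,u+33)
cv2.imwrite('pics/w4.png',np.hstack([c(p,(100,340,130,390),(390,360)),np.vstack([c(q,q['uv'],(300,227)),c(r,r['uv'],(300,227))])[:360]])[:,:,::-1])
for x in(q,r):
    print([(n,np.array(a['position'])) for n in('frame','frame_edge') for a in env.mark_of(x,n)[:1]])
st()
E
```

```text
286 203
234 193
[('frame', array([0.5809, 0.0312, 0.0134])), ('frame_edge', array([0.6659, 0.0359, 0.0287]))]
[('frame', array([0.5777, 0.0324, 0.0204])), ('frame_edge', array([0.6694, 0.0339, 0.0299]))]
t 21.2 tcp [0.6557 0.0372 0.0691] yawx 151.46 z [-0.0028  0.0074 -1.    ] F [-4.9021  8.2998  3.5425] T [ 1.661   0.9922 -0.2095] w 0.0381 ff 80.51514387130737 j6 0.453
```

View pics/w4.png

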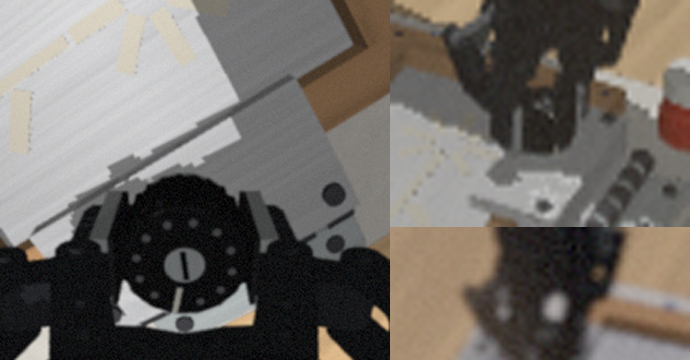

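```bash
python3 - <<'E'
from st import *
a=cv2.imread('pics/w3.png')[165:235,222:292]
p=env.capture('wrist');b=p['img'][220:330,185:320][:,:,::-1]
cv2.imwrite('pics/w5.png',np.hstack([cv2.resize(a,(390,390),interpolation=cv2.INTER_CUBIC),cv2.resize(b,(400,390),interpolation=cv2.INTER_CUBIC)]))
E
```

```text
(no output)
```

View pics/w5.png

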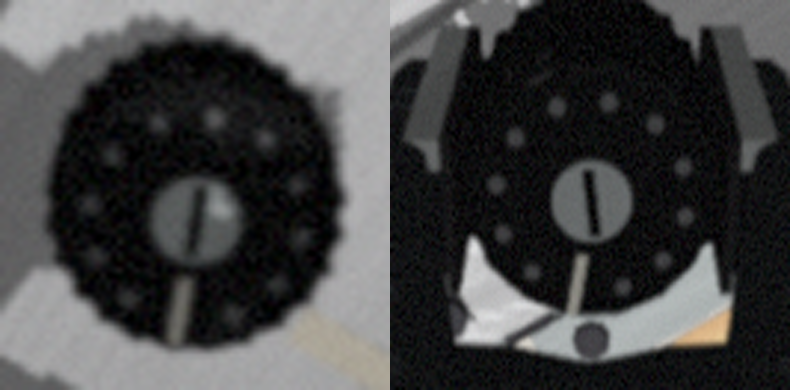

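Left (before) the screw slot and the knob pointer are parallel. Right (now) the pointer at (577,285) is about 17° clockwise of the slot at (592,203). The clutch has therefore slipped one click, so I'll let go and rise.

play_rows(motion="0 0 0 0;0 0 0 0;0 0 0 0;0 0 -0.5 0;0 0 -1.5 0;0 0 -3 0;0 0 -4 0;0 0 -3 0;0 0 -1 0;0 0 0 0", fingers=0.7)

```text
time: 22.5
tcp_pos: [0.6577, 0.0336, 0.2003]
tool_rot: [0.248, 0.969, 0.0, 0.001]
wrist_force: [1.3, -0.4, -0.4]
width: 0.0725
finger_force: 0.0
```

```bash
python3 - <<'E'
from st import *
st()
p=env.capture('wrist')
o=env.mark_of(p,'knob_top');print(o[:1])
K=p['camera_matrix'];M=cv2.Rodrigues(np.array(p['rvec'],float))[0]
c=M@np.array([.6593,.036,.098])+np.ravel(p['tvec']);r=np.arctan2(np.hypot(c[0],c[1]),c[2]);d=c[:2]/np.hypot(c[0],c[1])
u,v=(K[:2,2]+K[0,0]*r*d).astype(int);print(u,v)
cv2.imwrite('pics/w6.png',cv2.resize(p['img'][v-40:v+40,u-40:u+40][:,:,::-1],(560,560),interpolation=cv2.INTER_CUBIC))
q=env.capture('scene')
f=env.outline_of(q,'frame')
w=world(q,np.ones((384,512),bool));t=world(q,f[0]['pixels']);t=t[(t[:,2]>.031)&(t[:,2]<.046)]
b=w[(abs(w[:,2]-.018)<.004)&(w[:,0]>.35)&(w[:,0]<.95)&(abs(w[:,1]-.03)<.25)]
for k,x in(('frame',t),('board',b)): print(k,cv2.minAreaRect(x[:,:2].astype(np.float32)*1000))
E
```

```text
t 22.5 tcp [0.6577 0.0336 0.2003] yawx 151.28 z [ 0.0018 -0.0001 -1.    ] F [ 1.2983 -0.389  -0.366 ] T [0.0422 0.0122 0.0427] w 0.0725 ff 0.0 j6 0.454
[{'position': [0.6594, 0.0327, 0.0959], 'score': 0.7}]
256 189Traceback (most recent call last):
  File "<stdin>", line 11, in <module>
IndexError: list index out of range
```

View pics/w6.png

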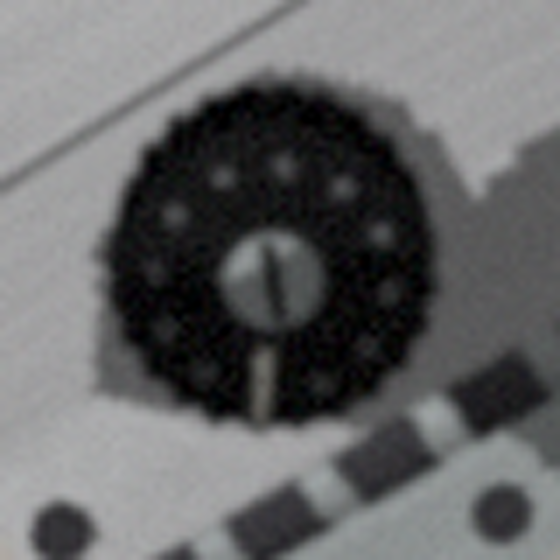

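The pointer at (260,400) stands about 15° clockwise of the slot at (273,280), which is exactly one click. The hand is clear, so I'm handing in.

```bash
python3 -c "
from rig import env
print(env.hand_in())"
```

```text
the job is handed in; nothing more can be done
None
```

I handed the job in at about 23 s, without a verdict shown: the frame is butted against the stop and was square to the board when last measured, before clamping. The knob is tightened to one click of slip and let go, and the bottle, pot and jar were not touched.

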